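Pop the craft case open by the hidden catch in its front edge

ROBOT

A 7-joint arm with a two-finger parallel gripper is mounted at the origin on the work surface. World frame = base frame: x ahead of the robot, y to its left, z up, the work surface at z = 0. Lengths are in m, angles in rad, forces in N, time in s.
With the tool pointing down it reaches from about 0.425 to 0.875 m from the base axis. Payload 4.7 kg.
Tool frame: the origin (TCP) lies midway between the tips of the shut fingers; the grasp point (between the pads) lies 19 mm behind it (ctrl.grip_point_offset is the distance from the TCP to the grasp point, in m); z points along the fingers, y is the line along which they close (so a half turn about z gives the same grasp; the last joint's range is limited). The gripper opens to 87 mm and grips with 3 to 60 N. Pads are 19 mm wide; open, the fingers measure 117 mm over their backs; the gripper's body (75 mm by 190 mm) begins 51 mm behind the grasp point.
Start: joints at [1.333, 0.321, -0.07, 1.45, 0.023, 1.371, -0.057], TCP at [0.162, -0.63, 0.223] pointing down, gripper open.
Joint ranges: [-2.86, 2.86], [-0.3, 2.09], [-1.38, 1.24], [0.06, 2.45], [-1.56, 4.7], [0.09, 2.05], [-2.69, 2.69]. Speed limits (rad/s): [2.57, 2.57, 3.14, 3.14, 3.14, 3.14, 3.14].

INTERFACE

Orientations are given as a rotation vector (axis times angle).
In Python, from bench import ctrl gives the robot as it stands.
- The arm moves only by the tool move_arm, never from a script. Its argument "increments" is text: rows parted by semicolons, each of 7 numbers parted by spaces: the shift along the world's x, y, z in mm, then the turn, a rotation vector about the world's x, y, z in degrees, then the closure in counts, from 0 (fully open) to 255 (shut). A call has exactly 8 rows; each row shifts and turns the commanded pose from where the row before left it; what a row does not reach is not made up. A row lasts 1/12 s, in which the tool goes at most 41.7 mm and 7.16 degrees, less where a joint would pass 70% of its speed; a pose out of reach is approached as far as the arm can. A call with a gripper value outside its range is refused whole. The fingers move at their own pace and stop on an object; "grip_force" is the grip in N (left out, the last holds). Time passes only in rows, so rows that do not move let the fingers close, or fill a call up. It gives the time, the measured TCP pose, the force, the opening and the grip force at its end, in the units of the state.
- ctrl.get_state(): the state, without advancing time (a new reading comes with each control period).
- ctrl.get_image(name): name is "scene" or "top" or "wrist"; returns a dict with "frame" (420x560x3 uint8, red, green, blue), "depth" (420x560 float32, m along the optical axis (not along the pixel's ray), 0 where there is no reading), "fx", "fy", "cx", "cy" (pixels), "position" and "orientation" of the camera in the world. Camera axes: x right, y down, z forward; pixel columns grow to the right and rows downward; lengths in m; the calibration is good to about 2 mm. A picture is of the moment at which its call begins.
- ctrl.close_job(): hands the job in; it is judged then, once.
Trained networks look in a picture, given as the dict that the camera call returned (one of the last four; its "shot" number tells which), for a name from the list of things; names that differ only in an ending like _2 or _b are one class to them, and where a whole thing is asked for, a point or a joint stands for the part that bears it (a point fixed in the world has none). Each returns a list of dicts, best first, with "score" (0 to 1); they miss things now and then, are a little off and sometimes report something else, mostly with a low value. They report only what shows in the picture. A call takes as long as a camera call.
- ctrl.find_in(target, picture): "centre" ([x, y, z] in m, in world coordinates, good to about 4 mm: the middle of the surface that is visible of it).
- ctrl.silhouettes(target, picture): "region" (420x560 bool, what is visible of it).
The state is a dict: "time": time; "joint_positions": joint angles; "qd": joint speeds; "joint_torque": joint torques, N m; "position": TCP position; "tool_rot": TCP orientation; "ft_force": force on the tool from outside, world axes, zero at the start; "torque": the same for the moment, N m; "grip_width": opening from 0.0 (shut) to 1.0 (fully open); "grip_force": force on a finger pad.
Only numpy, scipy, OpenCV 4.12 (cv2) and the standard library are available. Lean on these libraries where they do the work, as an engineer would, in place of code of your own. Each camera call takes 0.05 s, during which the arm holds its last target. There are 200 camera calls.

TASK

Open the modelling-kit case for the class: put a fingertip on top of the case's front edge, on the corner cap at either end, sweep it along the edge until it drops into the hidden notch, and press the catch pad inside so that the lid springs up. Leave the lid standing up on its stay; pick nothing up, and do not disturb the figures, jars, phone and knife lying around.

Things in the scene. Friction and masses are not known exactly. Their poses are not given: they have to be found in the camera images.
- case: grey plastic case with aluminium edges, 260 mm front to back, 420 mm wide, 85 mm high; heavy, does not move. Origin: centre of its underside; x from its front to its back (hinge side), y along the front edge to its left-hand end seen from the front, z up. Front edge: a flat bar 34 mm deep, x = -130 to -96 mm, top 85 mm up, level with the lid. A folded handle stands 20 mm out of the front face, up to 47 mm high
- edge_left (a point): point on top of the front edge bar, 5 mm from its left-hand end (seen from the front) and 12 mm behind its front face; axes as the case. Small steps in the bar, 123 mm from each end, are under 1 mm high
- edge_right (a point): point on top of the front edge bar, 5 mm from its right-hand end and 12 mm behind its front face; axes as the case. The bar has one notch, at a different place each time but never within 130 mm of an end: 40 mm long along the edge, cut 22 mm into the bar from its front face, open to the front and the top
- edge_left_end: black corner cap, the last 50 mm of the front edge at the left-hand end; its top and axes as the case, whose origin it shares
- edge_right_end: black corner cap, the last 50 mm of the front edge at the right-hand end; its top and axes as the case, whose origin it shares
- edge_left_inner: aluminium piece of the front edge, from 80 to 123 mm from the left-hand end; its top and axes as the case, whose origin it shares
- edge_right_inner: aluminium piece of the front edge, from 80 to 123 mm from the right-hand end; its top and axes as the case, whose origin it shares
- catch (a joint): push pad of the lid catch, 38 x 21 mm, the floor of the notch, 12 mm below the top of the bar: 0 = up, 0.007 m = fully down. It moves straight down against a spring (about 2 N at first, 7 N fully down) and lets the lid go when 4 to 5 mm down; it springs back when let go
- lid (a joint): lid of the case, 225 mm front to back, hinged along the back: 0 = shut, grows as it opens, 0.6 rad = up on its stay. Once let go it rises by a weak spring (about 2 N at its front) and stays up; it will lean against a hand that is in its way and go on when the hand leaves
- octopus: yellow dried-clay octopus, 54 mm across, 41 mm high, on the blue mat in front of the case; origin under its centre
- pizza: yellow dried-clay pizza disc with red dots, 52 mm across, 10 mm high, on the blue mat; origin under its centre
- macaron: green and white dried-clay macaron, 46 mm across, 24 mm high, on the blue mat; origin under its centre
- pig: pink dried-clay pig face, 50 mm across, 19 mm high, on the blue mat; origin under its centre
- phone: black phone lying flat, 74 x 156 x 8 mm, to the left of the case; origin under its centre
- jar_a: teal clay jar with a white cap, 60 mm across, 52 mm high, to the right of the case; origin under its centre
- jar_b: pink clay jar with a white cap, 60 mm across, 52 mm high, to the right of the case; origin under its centre
- knife: pink plastic modelling knife lying flat, 155 mm long, 15 mm wide, 8 mm high, to the left of the case; origin under its handle half

How it is judged:
By the outcome, as a careful person would: the job done as asked, in the order asked, and still so for the second after the job is handed in, with the robot touching nothing.
It also fails if it takes over 61 s, if anything falls off the work surface, if the arm or the gripper's body presses on something with over 40 N, if the wrist force passes 120 N, or if a joint passes its speed limit or range.

## Working session

There is one attempt and no reset: what is moved stays moved. The work goes in short steps, Python scripts to look and compute and a tool call to move; the robot and the scene stay as the last step left them, time stands still between calls to the robot, and variables do not carry over. Pictures are saved under pics/ and viewed, at most 10 in all, crops included, and the job is handed in when it is done.

Besides the shell and the picture viewer there is one more tool, called after "Emit:" by a JSON object that holds its "fn" and its "kwargs". move_arm: Moves the arm, as the interface text tells. Its arguments: {"type":"object","properties":{"increments":{"type":"string"},"grip_force":{"type":"number"}},"required":["increments"]}

```bash
mkdir -p pics; cat > h.py <<'E'
import numpy as np, cv2
from scipy.spatial.transform import Rotation as R
from bench import ctrl
def cam(p):
    o=np.array(p["orientation"],float)
    M=o if o.shape==(3,3) else (R.from_rotvec(o) if o.size==3 else R.from_quat(o)).as_matrix()
    return M,np.array(p["position"],float)
def cloud(p):
    M,t=cam(p); d=p["depth"]; v,u=np.mgrid[:d.shape[0],:d.shape[1]]
    P=np.stack([(u-p["cx"])/p["fx"]*d,(v-p["cy"])/p["fy"]*d,d],-1)
    return P@M.T+t
def save(p,n): cv2.imwrite(f"pics/{n}.png",p["frame"][:,:,::-1])
E
python3 - <<'E'
from h import *
p=ctrl.get_image("top"); save(p,"top1")
print(p["position"],p["orientation"])
W=cloud(p); ok=p["depth"]>0
for n in ["edge_left_end","edge_right_end","edge_left_inner","edge_right_inner","octopus","pizza","macaron","pig","phone","jar_a","jar_b","knife","case"]:
    r=ctrl.find_in(n,p)
    print(n,[(np.round(q["centre"],4).tolist(),round(q["score"],2)) for q in r[:2]])
m=ok&(abs(W[...,2]-.085)<.006)
print(m.sum()); 
pts=W[m][:,:2]; print(pts.min(0),pts.max(0)); 
r=cv2.minAreaRect(pts.astype(np.float32)); print(r)
s=ctrl.get_image("scene"); save(s,"scene1")
print(ctrl.get_state())
E
```

```text
[0.41913905 0.01288457 1.16901332] [-2.15389992  2.18701233 -0.17428134]
edge_left_end [([0.4639, -0.4481, 0.0548], 0.6), ([0.4765, 0.2352, 0.0853], 0.56)]
edge_right_end [([0.501, -0.1342, 0.0863], 0.5)]
edge_left_inner [([0.4819, 0.1549, 0.0833], 0.78)]
edge_right_inner [([0.4939, -0.0591, 0.0887], 0.69)]
octopus [([0.4081, 0.144, 0.0341], 0.71)]
pizza [([0.4123, -0.1026, 0.0105], 0.55), ([0.4054, 0.1471, 0.0341], 0.32)]
macaron [([0.4158, 0.0731, 0.0242], 0.6), ([0.6375, -0.3887, 0.0523], 0.36)]
pig [([0.413, -0.0099, 0.0101], 0.64), ([0.407, 0.1464, 0.0323], 0.23)]
phone []
jar_a [([0.4644, -0.4466, 0.0533], 0.91), ([0.6394, -0.3893, 0.0519], 0.67)]
jar_b [([0.4644, -0.4466, 0.0533], 0.91), ([0.6394, -0.3893, 0.0519], 0.67)]
knife [([0.596, 0.3944, 0.0074], 0.54)]
case [([0.6047, 0.059, 0.0824], 0.62)]
15353
[ 0.01695393 -0.69812054] [0.90667886 0.5822384 ]
((0.6654567122459412, -0.07591027021408081), (0.9603169560432434, 1.0670517683029175), 42.01318359375)
{'time': 0.75, 'joint_positions': array([ 1.33309866,  0.32094997, -0.07012617,  1.45049348,  0.02258764,
        1.37079562, -0.0568931 ]), 'qd': array([-6.06843770e-04, -1.48668023e-03, -1.43691600e-03, -8.10154699e-05,
        1.47072269e-03, -1.99473857e-03,  1.16034055e-03]), 'joint_torque': array([ 1.72595959e-03, -4.90997636e+01, -4.01986185e-01, -3.12728834e+01,
       -6.36880752e-02,  3.34120926e-02,  3.02647618e-05]), 'position': array([ 0.16194681, -0.62952832,  0.22262253]), 'tool_rot': array([ 3.11657673e+00,  3.94535934e-01, -9.24920355e-06]), 'ft_force': array([ 0.20596035, -0.51017325, -0.17481534]), 'torque': array([-0.02729983, -0.00681674, -0.03758777]), 'grip_force': 0.0, 'grip_width': 1.0010410185015095}
```

```bash
python3 - <<'E'
import cv2,numpy as np
a=cv2.imread("pics/top1.png");cv2.imwrite("pics/top1b.png",cv2.resize(a,(800,600)))
E
```

```text
(no output)
```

View pics/top1.png

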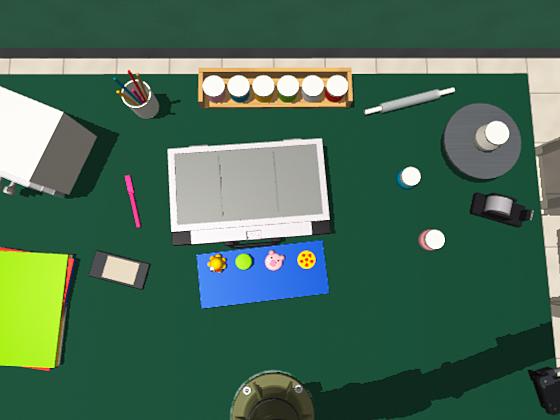

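View pics/scene1.png

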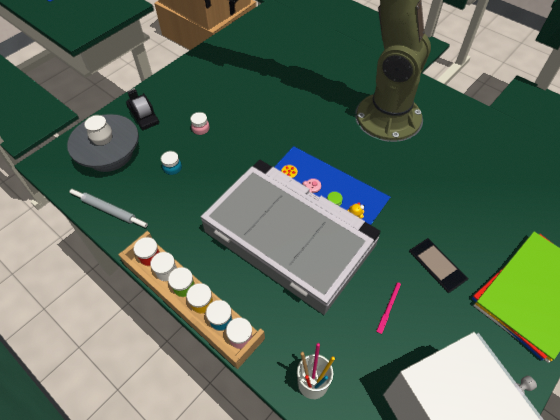

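```bash
python3 - <<'E'
from h import *
p=ctrl.get_image("top"); W=cloud(p)
m=((p["depth"]>0)&(W[...,2]>.07)&(W[...,2]<.10)).astype(np.uint8)
m[:, :150]=0; m[:,345:]=0; m[:130]=0; m[260:]=0
n,l,st,c=cv2.connectedComponentsWithStats(m); k=1+np.argmax(st[1:,4]); b=l==k
z=W[b][:,2]; print("z",np.median(z),z.std())
pts=W[b][:,:2].astype(np.float32); print(len(pts),cv2.minAreaRect(pts))
hull=cv2.minAreaRect(pts); print(cv2.boxPoints(hull))
# lstsq search of pose (centre,yaw) against known corner caps
a=p["frame"]; cr=cv2.resize(a[215:270,160:340],None,fx=4.4,fy=4.4,interpolation=cv2.INTER_CUBIC); cv2.imwrite("pics/crop1.png",cr[:,:,::-1])
for e in ["edge_left_end","edge_right_end"]:
    for q in ctrl.silhouettes(e,p)[:2]:
        g=q["region"]&(p["depth"]>0); w=W[g]; t=w[abs(w[:,2]-.085)<.012]; print(e,q["score"],g.sum(),len(t), cv2.boxPoints(cv2.minAreaRect(t[:,:2].astype(np.float32))).round(4).tolist() if len(t)>4 else "")
E
```

```text
z 0.08497197043854676 0.002493260536815859
14979 ((0.6054671406745911, 0.05756503343582153), (0.2694110870361328, 0.42103537917137146), 3.5774919986724854)
[[ 0.45788813  0.25926706]
 [ 0.48416007 -0.16094784]
 [ 0.75304615 -0.144137  ]
 [ 0.7267742   0.27607793]]
edge_left_end 0.82 224 223 [[0.45969998836517334, 0.257999986410141], [0.4634000062942505, 0.20980000495910645], [0.4966999888420105, 0.21230000257492065], [0.49300000071525574, 0.2606000006198883]]
edge_right_end 0.76 274 260 [[0.48069998621940613, -0.10909999907016754], [0.4846000075340271, -0.1606999933719635], [0.5245000123977661, -0.15770000219345093], [0.5206000208854675, -0.10610000044107437]]
edge_right_end 0.41 417 0
```

View pics/crop1.png

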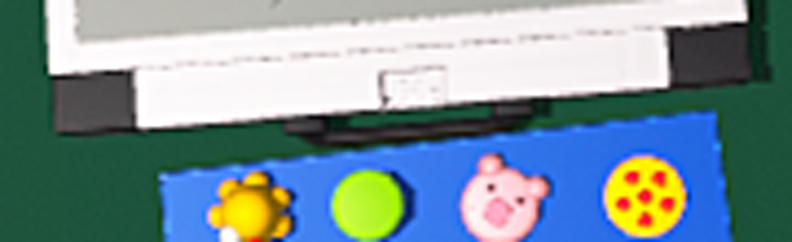

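The crop shows the notch in the front bar at about pixel cols 246–262, rows 230–239, roughly 217 mm from the left end. The black caps sit at cols 172–190 and 312–330. The case yaw is about 3.6°. I'll start on the right-hand cap with the fingers shut and the tool's closing axis along the edge.

Emit:
{"fn": "move_arm", "kwargs": {"increments": "21 30 -5 0 0 -1.4 255;21 30 -5 0 0 -1.4 255;21 30 -5 0 0 -1.4 255;21 30 -5 0 0 -1.4 255;21 30 -5 0 0 -1.4 255;21 30 -5 0 0 -1.4 255;21 30 -5 0 0 -1.4 255;21 30 -5 0 0 -1.0 255", "grip_force": 10}}

```text
time: 1.57
position: [0.3307, -0.388, 0.1826]
tool_rot: [3.139, 0.097, 0.0]
ft_force: [1.4, 0.2, 0.0]
grip_width: 0.48
grip_force: 0.0
```

Emit:
{"fn": "move_arm", "kwargs": {"increments": "21 30 -5 0 0 0 255;21 30 -5 0 0 0 255;21 30 -5 0 0 0 255;21 30 -5 0 0 0 255;21 30 -5 0 0 0 255;21 30 -5 0 0 0 255;20 30 -5 0 0 0 255;0 0 0 0 0 0 255"}}

```text
time: 2.23
position: [0.4795, -0.1712, 0.1474]
tool_rot: [-3.136, -0.117, -0.004]
ft_force: [-0.6, 0.6, 1.0]
grip_width: 0.005
grip_force: 0.0
```

```bash
python3 - <<'E'
from h import *
s=ctrl.get_state(); print(s["time"],s["position"],s["ft_force"],s["grip_width"]); M=R.from_rotvec(s["tool_rot"]).as_matrix(); print(np.degrees(np.arctan2(-M[1,1]*-1,M[0,1])),M[:,2])
p=ctrl.get_image("wrist"); save(p,"w1"); W=cloud(p)
M,t=cam(p)
for e in ["edge_right_end"]:
    for q in ctrl.silhouettes(e,p)[:2]:
        g=q["region"]&(p["depth"]>0); w=W[g]; b=w[abs(w[:,2]-.085)<.008]; print(e,q["score"],g.sum(),len(b), cv2.boxPoints(cv2.minAreaRect(b[:,:2].astype(np.float32))).round(4).tolist() if len(b)>4 else "",np.median(w[:,2]))
E
```

```text
2.2333 [ 0.47954536 -0.17119588  0.14735911] [-0.58171665  0.56451706  1.04425937] 0.0052725960067342426
-85.743757345204 [ 0.00212528  0.00397512 -0.99998984]
edge_right_end 0.79 2870 2833 [[0.48249998688697815, -0.1088000014424324], [0.4860999882221222, -0.15889999270439148], [0.5212000012397766, -0.15649999678134918], [0.5177000164985657, -0.1062999963760376]] 0.08667269887852493
```

View pics/w1.png

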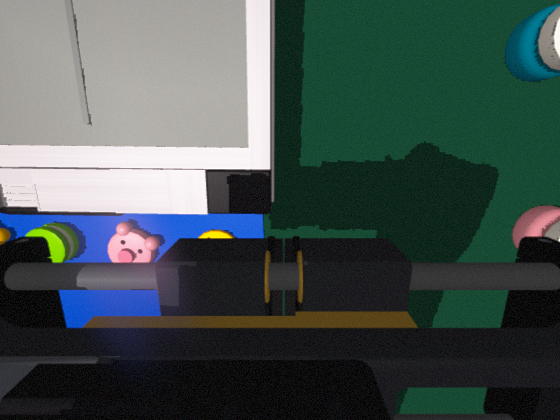

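The wrist view shows the right cap at pixels (206–270, 170–213) and the notch at far left (0–38, 180–208). The front-right corner measures about (0.4855, −0.160), which agrees with the top view. I'll move above the cap and settle there.

Emit:
{"fn": "move_arm", "kwargs": {"increments": "3 5 -8 0 0 -0.4 255;4 6 -10 0 0 0 255;4 6 -10 0 0 0 255;4 5 -10 0 0 0 255;0 0 -7 0 0 0 255;0 0 0 0 0 0 255;0 0 0 0 0 0 255;0 0 0 0 0 0 255"}}

```text
time: 3.0
position: [0.491, -0.158, 0.1027]
tool_rot: [3.14, 0.088, 0.0]
ft_force: [0.3, -0.0, -0.1]
grip_width: 0.007
grip_force: 0.0
```

Emit:
{"fn": "move_arm", "kwargs": {"increments": "2 4 -4 0 0 0.6 255;2 4 -4 0 0 0 255;0 0 -3 0 0 0 255;0 0 -2 0 0 0 255;0 0 -1 0 0 0 255;0 0 -1 0 0 0 255;0 0 -1 0 0 0 255;0 0 0 0 0 0 255"}}

```text
time: 3.67
position: [0.4948, -0.1496, 0.0864]
tool_rot: [3.14, 0.105, -0.0]
ft_force: [0.3, -0.2, -0.3]
grip_width: 0.006
grip_force: 0.0
```

Emit:
{"fn": "move_arm", "kwargs": {"increments": "0 0 -0.5 0 0 0 255;0 0 -0.5 0 0 0 255;0 0 0 0 0 0 255;0 0 -0.5 0 0 0 255;0 0 0 0 0 0 255;0 0 -0.5 0 0 0 255;0 0 0 0 0 0 255;0 0 0 0 0 0 255"}}

```text
time: 4.33
position: [0.4951, -0.1497, 0.086]
tool_rot: [3.139, 0.105, -0.0]
ft_force: [-4.4, 1.6, 10.8]
grip_width: 0.006
grip_force: 5.3
```

Emit:
{"fn": "move_arm", "kwargs": {"increments": "0 2 0.4 0 0 0 255;-0.4 6 0 0 0 0 255;-0.4 6 0 0 0 0 255;-0.4 6 0 0 0 0 255;-0.4 6 0 0 0 0 255;-0.4 6 0 0 0 0 255;-0.4 6 0 0 0 0 255;-0.4 6 0 0 0 0 255"}}

```text
time: 5.0
position: [0.4933, -0.1067, 0.0861]
tool_rot: [3.137, 0.104, 0.004]
ft_force: [-0.4, -3.9, 4.9]
grip_width: 0.005
grip_force: 2.8
```

Emit:
{"fn": "move_arm", "kwargs": {"increments": "-0.5 6 -0.2 0 0 0 255;-0.5 6 0 0 0 0 255;-0.4 6 0 0 0 0 255;-0.4 6 0 0 0 0 255;-0.4 6 0 0 0 0 255;-0.4 6 0 0 0 0 255;-0.4 6 0 0 0 0 255;-0.4 6 0 0 0 0 255"}}

```text
time: 5.67
position: [0.4901, -0.059, 0.086]
tool_rot: [3.137, 0.104, 0.005]
ft_force: [0.5, -4.1, 6.9]
grip_width: 0.005
grip_force: 3.4
```

Emit:
{"fn": "move_arm", "kwargs": {"increments": "-0.3 4 0 0 0 0 255;-0.3 4 0 0 0 0 255;-0.2 4 0 0 0 0 255;-0.3 4 0 0 0 0 255;-0.3 4 0 0 0 0 255;-0.2 4 0 0 0 0 255;-0.3 4 0 0 0 0 255;-0.3 4 0 0 0 0 255"}}

```text
time: 6.33
position: [0.4873, -0.0261, 0.0854]
tool_rot: [3.138, 0.104, 0.003]
ft_force: [0.3, -8.5, 8.6]
grip_width: 0.007
grip_force: 5.2
```

Emit:
{"fn": "move_arm", "kwargs": {"increments": "-0.3 4 0 0 0 0 255;-0.3 4 0 0 0 0 255;-0.2 4 0 0 0 0 255;-0.3 4 0 0 0 0 255;-0.3 4 0 0 0 0 255;-0.2 4 0 0 0 0 255;0 0 0 0 0 0 255;0 0 0 0 0 0 255"}}

```text
time: 7.0
position: [0.4856, -0.0014, 0.0854]
tool_rot: [3.139, 0.105, 0.002]
ft_force: [-0.2, -1.3, 5.7]
grip_width: 0.004
grip_force: 3.1
```

Emit:
{"fn": "move_arm", "kwargs": {"increments": "-0.3 4 -0.1 0 0 0 255;-0.3 4 0 0 0 0 255;-0.2 4 0 0 0 0 255;-0.3 4 0 0 0 0 255;-0.3 4 0 0 0 0 255;-0.2 4 0 0 0 0 255;-0.2 4 0 0 0 0 255;-0.2 4 0 0 0 0 255"}}

```text
time: 7.67
position: [0.4836, 0.0294, 0.0853]
tool_rot: [3.138, 0.104, 0.002]
ft_force: [-0.5, -4.9, 4.3]
grip_width: 0.008
grip_force: 2.5
```

Emit:
{"fn": "move_arm", "kwargs": {"increments": "-0.2 3 0 0 0 0 255;-0.2 3 0 0 0 0 255;-0.1 2 0 0 0 0 255;-0.1 1 0 0 0 0 255;0 0 0 0 0 0 255;0 0 0 0 0 0 255;0 0 0 0 0 0 255;0 0 0 0 0 0 255"}}

```text
time: 8.33
position: [0.4822, 0.0394, 0.0846]
tool_rot: [-3.14, -0.105, 0.0]
ft_force: [0.6, -0.2, -0.1]
grip_width: 0.007
grip_force: 0.0
```

Force fell to zero and z sank to the commanded height, so the fingertip is over the notch. I'll centre it and press.

Emit:
{"fn": "move_arm", "kwargs": {"increments": "-0.1 2 0 0 0 0 255;0 0 -2 0 0 0 255;0 0 -2 0 0 0 255;0 0 -2 0 0 0 255;0 0 -2 0 0 0 255;0 0 -2 0 0 0 255;0 0 -1 0 0 0 255;0 0 0 0 0 0 255"}}

```text
time: 9.0
position: [0.482, 0.0414, 0.0735]
tool_rot: [3.14, 0.105, -0.001]
ft_force: [-0.0, 0.1, 0.8]
grip_width: 0.008
grip_force: 0.2
```

Emit:
{"fn": "move_arm", "kwargs": {"increments": "0 0 -1 0 0 0 255;0 0 -1 0 0 0 255;0 0 -1 0 0 0 255;0 0 -1 0 0 0 255;0 0 -1 0 0 0 255;0 0 -1 0 0 0 255;0 0 -0.7 0 0 0 255;0 0 0 0 0 0 255"}}

```text
time: 9.67
position: [0.4822, 0.0415, 0.0695]
tool_rot: [3.138, 0.105, -0.002]
ft_force: [-10.5, -1.0, 25.3]
grip_width: 0.004
grip_force: 13.9
```

```bash
python3 - <<'E'
from h import *
p=ctrl.get_image("scene"); W=cloud(p)
a=p["frame"]; cv2.imwrite("pics/s2.png",cv2.resize(a[130:310,180:420],None,fx=3.3,fy=3.3,interpolation=cv2.INTER_CUBIC)[:,:,::-1])
s=ctrl.get_state(); print(s["position"],s["ft_force"],s["torque"])
c=np.array([.6025,.057]); y=np.radians(3.7); ex=np.array([np.cos(y),np.sin(y)]); ey=np.array([-ex[1],ex[0]])
X=(W[...,:2]-c)@ex; Y=(W[...,:2]-c)@ey; Z=W[...,2]
for x0 in np.arange(-.13,.13,.02):
    for (l,h) in [(-.2,-.1),(.1,.2)]:
        g=(p["depth"]>0)&(X>x0)&(X<x0+.02)&(Y>l)&(Y<h)&(Z>.05)&(Z<.25); print(round(x0,2),l,g.sum(),Z[g].mean().round(4) if g.any() else None, end=" | ")
    print()
E
```

```text
[0.48215622 0.04145189 0.06949726] [-10.86079778  -1.78045152  23.09543652] [-0.20622899  2.30409778  0.05135689]
-0.13 -0.2 162 0.0877 | -0.13 0.1 220 0.0863 | 
-0.11 -0.2 183 0.0884 | -0.11 0.1 216 0.0861 | 
-0.09 -0.2 188 0.0868 | -0.09 0.1 239 0.0866 | 
-0.07 -0.2 184 0.0857 | -0.07 0.1 245 0.0864 | 
-0.05 -0.2 199 0.0858 | -0.05 0.1 251 0.0861 | 
-0.03 -0.2 194 0.086 | -0.03 0.1 243 0.0859 | 
-0.01 -0.2 197 0.0857 | -0.01 0.1 259 0.0859 | 
0.01 -0.2 206 0.0855 | 0.01 0.1 259 0.0855 | 
0.03 -0.2 212 0.0854 | 0.03 0.1 268 0.0856 | 
0.05 -0.2 200 0.0856 | 0.05 0.1 272 0.0857 | 
0.07 -0.2 224 0.0856 | 0.07 0.1 272 0.0855 | 
0.09 -0.2 228 0.0853 | 0.09 0.1 292 0.0853 | 
0.11 -0.2 254 0.083 | 0.11 0.1 310 0.0844 |
```

View pics/s2.png

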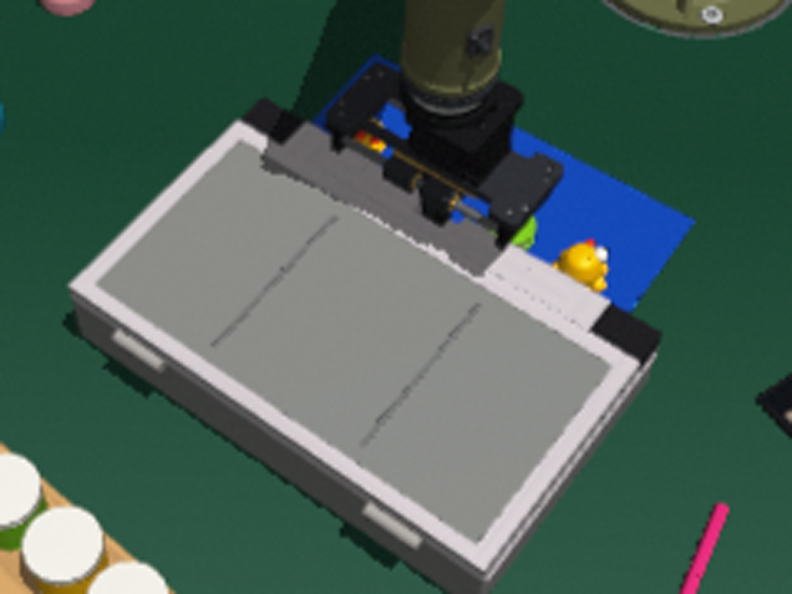

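The scene crop shows the lid still shut, with the fingers at about (400–450, 150–220) in the notch. Something hard stops the tool 4 mm down, so I'll measure the finger's shape above the tip.

```bash
python3 - <<'E'
from h import *
s=ctrl.get_state(); T=R.from_rotvec(s["tool_rot"]).as_matrix(); o=np.array(s["position"])
for n in ["wrist","scene"]:
    p=ctrl.get_image(n); W=cloud(p); L=(W-o)@T
    print(n)
    if n=="wrist": save(p,"w2")
    for h in np.arange(-.09,.0,.006):
        g=(p["depth"]>0)&(L[...,2]>h)&(L[...,2]<h+.006)&(abs(L[...,0])<.05)&(abs(L[...,1])<.1)&(W[...,2]>.09)
        if g.sum()>5: q=L[g]; print(round(h,3),g.sum(),"x",np.percentile(q[:,0],[2,98]).round(4),"y",np.percentile(q[:,1],[2,98]).round(4))
E
```

```text
wrist
-0.09 13675 x [-0.024   0.0386] y [-0.0804  0.0783]
-0.084 4663 x [-0.0254  0.0387] y [-0.0816  0.079 ]
-0.078 2919 x [-0.0316  0.0385] y [-0.0843  0.0823]
-0.072 182 x [-0.0318  0.0362] y [-0.0813  0.0794]
-0.066 22 x [0.0006 0.0071] y [-0.006  0.004]
-0.06 26 x [0.0023 0.0098] y [-0.006  0.004]
-0.054 566 x [-0.0076  0.0048] y [-0.006  0.004]
-0.042 34 x [-0.0089  0.0118] y [-0.003  0.001]
-0.036 73 x [0.0099 0.012 ] y [-0.007   0.0052]
-0.03 149 x [0.007 0.012] y [-0.0072  0.0053]
-0.024 88 x [0.0096 0.0121] y [-0.0081  0.0066]
scene
-0.09 124 x [-0.0253  0.0398] y [-0.0794  0.0791]
-0.084 57 x [-0.0256  0.0404] y [-0.0877  0.0806]
-0.078 40 x [-0.0313  0.0395] y [-0.0872  0.0812]
-0.072 9 x [-0.0307  0.0256] y [-0.0864  0.0801]
-0.03 9 x [0.0098 0.013 ] y [-0.0103  0.0074]
-0.024 44 x [0.0024 0.0466] y [-0.0988  0.0803]
```

View pics/w2.png

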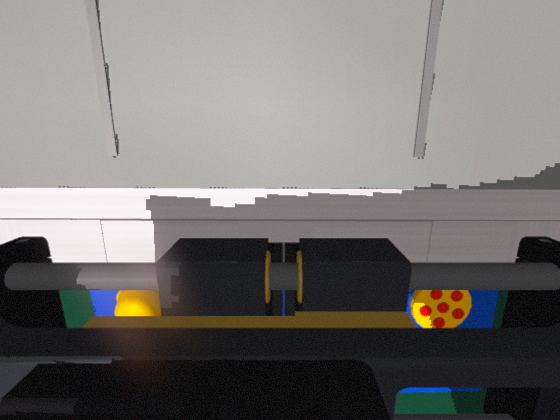

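Finger width above the tip reaches about +12 mm in tool x, right at the notch's back wall. It's probably jamming on the rear of the notch, so I'll ease up, shift 4 mm toward the front and press again.

Emit:
{"fn": "move_arm", "kwargs": {"increments": "0 0 -0 0 0 0 255;0 0 3 0 0 0 255;0 0 3 0 0 0 255;-2 0 0 0 0 0 255;-2 0 0 0 0 0 255;0 0 0 0 0 0 255;0 0 0 0 0 0 255;0 0 0 0 0 0 255"}}

```text
time: 10.48
position: [0.479, 0.0416, 0.0733]
tool_rot: [-3.14, -0.105, -0.003]
ft_force: [1.6, -0.3, 3.1]
grip_width: 0.007
grip_force: 1.6
```

Emit:
{"fn": "move_arm", "kwargs": {"increments": "0 0 -1 0 0 0 255;0 0 -1 0 0 0 255;0 0 -1 0 0 0 255;0 0 -1 0 0 0 255;0 0 0 0 0 0 255;0 0 0 0 0 0 255;0 0 0 0 0 0 255;0 0 0 0 0 0 255"}}

```text
time: 11.15
position: [0.4789, 0.0416, 0.0693]
tool_rot: [-3.14, -0.105, -0.002]
ft_force: [3.2, -0.9, 5.1]
grip_width: 0.007
grip_force: 2.4
```

Emit:
{"fn": "move_arm", "kwargs": {"increments": "0 0 -0.7 0 0 0 255;0 0 -0.7 0 0 0 255;0 0 -0.7 0 0 0 255;0 0 -0.5 0 0 0 255;0 0 0 0 0 0 255;0 0 0 0 0 0 255;0 0 0 0 0 0 255;0 0 0 0 0 0 255"}}

```text
time: 11.82
position: [0.4789, 0.0416, 0.067]
tool_rot: [3.14, 0.105, 0.002]
ft_force: [3.6, -0.1, 8.1]
grip_width: 0.003
grip_force: 4.4
```

```bash
cat > lid.py <<'E'
from h import *
p=ctrl.get_image("scene"); W=cloud(p)
c=np.array([.6025,.057]); y=np.radians(3.7); ex=np.array([np.cos(y),np.sin(y)]); ey=np.array([-ex[1],ex[0]])
X=(W[...,:2]-c)@ex; Y=(W[...,:2]-c)@ey; Z=W[...,2]
for x0 in np.arange(-.09,.13,.03):
    g=(p["depth"]>0)&(X>x0)&(X<x0+.03)&(Y>.1)&(Y<.2)&(Z>.05)&(Z<.35); print(round(x0,2),Z[g].mean().round(4) if g.any() else None)
E
python3 lid.py
```

```text
-0.09 0.1732
-0.06 0.1651
-0.03 0.1514
0.0 0.1377
0.03 0.124
0.06 0.1107
0.09 0.0973
0.12 0.0817
```

The lid has let go and is leaning on the hand. I'll back out to the front, then go up.

Emit:
{"fn": "move_arm", "kwargs": {"increments": "0 0 4 0 0 0 255;-1 0 5 0 0 0 255;-4 0 5 0 0 0 255;-7 0 3 0 0 0 255;-8 0 2 0 0 0 255;-8 0 2 0 0 0 255;-7 0 2 0 0 0 255;-3 0 2 0 0 0 255"}}

```text
time: 12.53
position: [0.4383, 0.0413, 0.0911]
tool_rot: [3.139, 0.105, -0.002]
ft_force: [0.1, -0.5, -0.5]
grip_width: 0.008
grip_force: 0.0
```

Emit:
{"fn": "move_arm", "kwargs": {"increments": "0 0 5 0 0 0 255;0 0 10 0 0 0 255;0 0 15 0 0 0 255;0 0 20 0 0 0 255;0 0 20 0 0 0 255;0 0 15 0 0 0 255;0 0 5 0 0 0 255;0 0 0 0 0 0 255"}}

```text
time: 13.2
position: [0.4416, 0.0416, 0.1832]
tool_rot: [3.139, 0.105, 0.006]
ft_force: [-0.2, -0.5, -0.4]
grip_width: 0.006
grip_force: 0.0
```

```bash
python3 lid.py; python3 - <<'E'
from h import *
p=ctrl.get_image("scene"); save(p,"s3"); s=ctrl.get_state(); print(s["position"],s["ft_force"],s["time"])
E
```

```text
-0.09 None
-0.06 0.2017
-0.03 0.1864
0.0 0.1661
0.03 0.1455
0.06 0.1249
0.09 0.1042
0.12 0.085
[0.44006896 0.04142764 0.18104834] [ 0.53810386 -0.53055852  0.28485453] 13.3
```

View pics/s3.png

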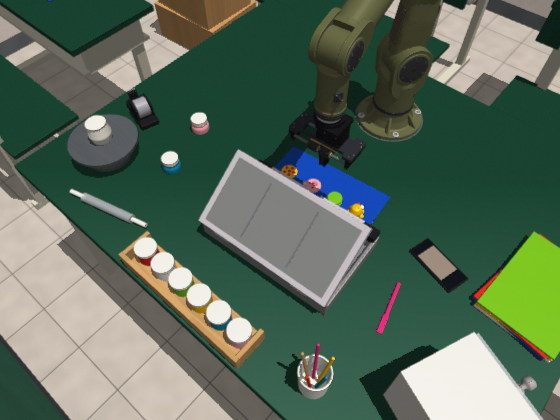

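The picture shows the lid standing at about 0.6 rad (pixels 200–370, 150–300). The hand is clear and the figures, jars, phone and knife look unmoved.

```bash
python3 -c "
from bench import ctrl
print(ctrl.close_job())"
```

```text
the job is handed in; nothing more can be done
None
```

The case is open: I swept the fingertip from the right-hand corner cap into the notch and pressed the catch (the first press jammed at about 25 N, the second worked); the lid stands at about 0.6 rad with the hand clear, nothing else looks moved, and the job was handed in at about 13 s.

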